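# Seat the idler block, then hold the sprung tensioner arm back past its click

## Robot

A 6-joint arm with a two-finger parallel gripper is mounted at the origin on a cart in front of the work surface, level with it; the furniture and walls round the work are solid. World frame = base frame: x ahead of the robot, y to its left, z up, the work surface at z = 0. Lengths are in m, angles in rad, forces in N, time in s.
With the tool pointing down it reaches from about 0.35 to 0.85 m from the base axis. Payload 8.1 kg.
Tool frame: the origin (TCP) lies midway between the tips of the shut fingers; the grasp point (between the pads) lies 19 mm behind it (robot.tcp_to_grasp is the distance from the TCP to the grasp point, in m); x points along the fingers, y is the direction in which the jaws open and shut, and the axes are right-handed (so a half turn about x gives the same grasp; the last joint's range is limited). The gripper opens to 93 mm and grips with 3 to 60 N. Pads are 15 mm wide; open, the fingers measure 128 mm over their backs; the gripper's body (75 mm by 188 mm) begins 65 mm behind the grasp point.
Start: joints at [-1.271, 0.13, 1.488, -0, 1.523, -0.085], TCP at [0.225, -0.556, 0.219] pointing down, gripper open.
Joint ranges: [-2.96, 2.96], [-0.89, 2.26], [0.02, 2.5], [-1.34, 4.48], [0, 2.73], [-2.66, 2.66]. Speed limits (rad/s): [2.39, 2.39, 2.79, 3.14, 3.14, 3.14].

## Interface

Orientations are given as a rotation vector (axis times angle).
In Python, from plant import robot gives the robot as it stands.
- The arm moves only by the tool play_rows, never from a script. Its argument "plan" is a list of rows, each an object with "slide": the shift along the world's x, y, z as a fraction of full scale, a list of three; "roll": the turn about the world's z as a fraction of full scale; "fingers": the gripper command: -1 is shut, 1 is fully open, values between are in proportion. A call has 1 to 20 rows; each row shifts and turns the commanded pose from where the row before left it; what a row does not reach is not made up. Full scale, the value 1, is 30 mm for a shift and 8 degrees for a turn. A row lasts 1/8 s, in which the tool goes at most 62.5 mm and 10.7 degrees, less where a joint would pass 70% of its speed; a pose out of reach is approached as far as the arm can. A call with a number of a shift or a turn outside -1 to 1 is refused whole. A call with a gripper value outside its range is refused whole. The fingers move at their own pace and stop on an object; "squeeze" is the grip in N (left out, the last holds). Time passes only in rows, so rows that do not move let the fingers close. It gives the time, the measured TCP pose, the force and the opening at its end, in the units of the state.
- robot.read_state(): the state, without advancing time (a new reading comes with each control period).
- robot.read_camera(name): name is "side" or "top" or "wrist"; returns the picture (384x512x3 uint8, red, green, blue); there is no depth.
- robot.get_calibration(name): a dict with "fx", "fy", "cx", "cy" (pixels), "R" (3x3) and "t" (3): a world point X has camera coordinates R X + t; the wrist camera has in their place "T_tool_cam" (4x4, takes a point from camera to tool coordinates, whose origin is the TCP and whose axes are the tool frame's). Camera axes: x right, y down, z forward; pixel columns grow to the right and rows downward; lengths in m; the calibration is good to about 2 mm. A picture is of the moment at which its call begins: read the wrist's pose just before it. get_calibration takes no time and is no camera call.
- robot.close_job(): hands the job in, once; it reports no verdict.
Trained networks look in the newest picture that a camera, given by its name, has taken for a name from the list of things; names that differ only in an ending like _2 or _b are one class to them, and where a whole thing is asked for, a point or a joint stands for the part that bears it (a point fixed in the world has none). Each returns a list of dicts, best first, with "p" (0 to 1); they miss things now and then, are a little off and sometimes report something else, mostly with a low value. They report only what shows in the picture. A call takes as long as a camera call. They do not tell look-alikes from the thing itself.
- robot.boxes_of(camera, target): "extent" ([centre column, centre row, width, height] in pixels, round what is visible of it).
- robot.regions_of(camera, target): "region" (384x512 bool, what is visible of it) and "extent" ([centre column, centre row, width, height] in pixels, round what is visible of it).
- robot.mark_of(camera, target): "point" ([column, row] in pixels: a listed point, or the origin of a listed thing).
The state is a dict: "t": time; "q": joint angles; "dq": joint speeds; "joint_torque": joint torques, N m; "tool_pos": TCP position; "orientation": TCP orientation; "force": force on the tool from outside, world axes, zero at the start; "wrist_torque": the same for the moment, N m; "opening": finger opening in m.
Only numpy, scipy, OpenCV 4.12 (cv2) and the standard library are available. Lean on these libraries where they do the work, as an engineer would, in place of code of your own. Each camera call takes 0.05 s, during which the arm holds its last target.

## Task

Get the belt tensioner ready for a new belt: first set the blue idler block down into the pocket of the tensioner plate, flat on the pocket floor and square (either way round; place it, do not drop it) and let go of it. Then push the red sprung tensioner arm by its steel post back past its ratchet click and on a little towards its end stop, so that you and not the pawl carry the spring, and finish while still holding the arm there: do not let go at the end. Leave the block seated, and leave the loupe, brass die, round box and tape roll where they stand.

Things in the scene. Friction and masses are not known exactly. Their poses are not given: they have to be found in the camera images.
- idler_block_center (a point): centre (half-way up) of the loose blue idler block: body 60 (its x) x 36 (its y) x 26 mm high, about 0.18 kg, with a black pulley 30 mm across and 12 mm high centred on its top. It stands upright on a thin mat, its underside 2 mm above the bench. Its z axis points up
- pocket (a point): centre of the pocket floor, 12 mm above the bench, on the fixed aluminium plate (130 x 230 x 12 mm). Axes: the plate's; unturned, x away from the robot, y left, z up. Pocket 63 (x) by 39 mm (y), fenced by dark rails 8.5 mm above the floor, 8 mm thick, upper edges sloped outward as lead-in. The seated block's centre is 13 mm above this point, its x along the pocket's x, either way
- pivot_axis (a point): pivot axis of the tensioner arm at the top face of the plate (12 mm above the bench), 35 mm along x and 100 mm against y from the pocket centre in the plate's axes. Axes as the plate's
- steel_post (a point): centre of the upright steel post (12 mm diameter, 40 mm long) at the free end of the red arm, 68 mm above the bench, 85 mm from the pivot axis. Below it a black roller 24 mm across, 14 mm high, on the arm. At arm angle 0 the post lies from the pivot along the plate's -x. The point turns with the arm; pushing back moves it along its own -y
- tensioner_arm (a joint): angle of the red arm, rad: 0 = sprung forward (start); grows counter-clockwise from above, post moving to the plate's -y, away from the pocket; end stop 0.62. Spring at the post: 3 N at 0, 9 N at 0.5, and 2 to 3 N more on the pawl ramp (0.2 to 0.3). Clicks at 0.40; let go after that, it rests on the pawl at 0.40. Over 0.44 is held clear of the pawl; 0.5 to 0.55 is a good place
- pawl (a joint): brass pawl slider at the right of the plate, m: 0 = fully home, grows up to 0.009 as the arm's ratchet pin pushes it outward; it springs home by itself at the click. Need not be touched
- loupe: loose black eye loupe, 35 mm across, 39 mm high, origin at the centre of its underside; bystander
- brass_die: loose brass-coloured turned die, 22 mm across, 26 mm high, origin at the centre of its underside; bystander
- round_box: loose pale round box, 42 mm across, 20 mm high, origin at the centre of its underside; bystander
- tape_roll: loose roll of masking tape, 52 mm across, 18 mm high, origin at the centre of its underside; bystander
Mind the look-alikes: they are no part of the job. Of the things like the part that bears idler_block_center, leave any that is turquoise or white; of the rest the smaller one is meant.

How it is judged:
By the outcome, as a careful person would: the job done as asked, in the order asked, and still so for the second after the job is handed in, while the arm keeps its last pose, push and grip.
It also fails if it takes over 50 s, if anything falls off the work surface, if the arm or the gripper's body presses on something with over 40 N, if the wrist force passes 120 N, or if a joint passes its speed limit or range.

## Working session

There is one attempt and no reset: what is moved stays moved. The work goes in short steps, Python scripts to look and compute and a tool call to move; the robot and the scene stay as the last step left them, time stands still between calls to the robot, and variables do not carry over. Pictures are saved under pics/ and viewed, and the job is handed in when it is done.

Besides the shell and the picture viewer there is one more tool, called after "Request:" as a command line: name --argument value ..., lists and objects as JSON in quotes. play_rows: Moves the arm, as the interface text tells. Its arguments: {"type":"object","properties":{"plan":{"type":"array","items":{"type":"object","properties":{"slide":{"type":"array","items":{"type":"number","minimum":-1,"maximum":1}},"roll":{"type":"number","minimum":-1,"maximum":1},"fingers":{"type":"number"}}}},"squeeze":{"type":"number"}},"required":["plan"]}

```bash
ls; mkdir -p pics
python3 - <<'E'
from plant import robot
import cv2,numpy as np
for c in ["top","side","wrist"]:
    im=robot.read_camera(c); cv2.imwrite(f"pics/{c}0.png",im[:,:,::-1])
    k=robot.get_calibration(c); print(c,{a:np.round(b,4).tolist() for a,b in k.items()})
    for t in ["idler_block_center","pocket","pivot_axis","steel_post","loupe","brass_die","round_box","tape_roll"]:
        if c=="wrist": continue
        print(t,[(np.round(d["point"],1).tolist(),round(d["p"],2)) for d in robot.mark_of(c,t)][:4])
print(robot.read_state(),robot.tcp_to_grasp)
E
```

```text
pics
top {'fx': 347.5743, 'fy': 347.5743, 'cx': 256.0682, 'cy': 191.5876, 'R': [[0.0031, -0.9998, -0.0212], [-0.9914, -0.0003, -0.1308], [0.1308, 0.0215, -0.9912]], 't': [0.0377, 0.5922, 1.0031]}
idler_block_center [([163.7, 271.8], 0.87), ([128.6, 202.1], 0.83), ([132.6, 239.3], 0.82), ([163.7, 208.7], 0.8)]
pocket [([281.0, 217.8], 0.98)]
pivot_axis [([312.8, 197.3], 0.58)]
steel_post [([324.2, 222.4], 0.54)]
loupe [([325.2, 145.3], 0.61)]
brass_die [([282.9, 127.1], 0.37), ([285.0, 216.4], 0.25)]
round_box [([394.5, 233.0], 0.54)]
tape_roll [([216.6, 196.5], 0.51)]
side {'fx': 355.2376, 'fy': 355.2376, 'cx': 261.7271, 'cy': 194.7299, 'R': [[-0.796, -0.6052, -0.0119], [-0.2603, 0.36, -0.8959], [0.5465, -0.71, -0.4441]], 't': [0.4916, 0.1909, 0.8864]}
idler_block_center [([206.4, 251.0], 0.87), ([214.6, 277.9], 0.73), ([269.7, 274.6], 0.72), ([172.6, 267.5], 0.6)]
pocket [([293.5, 203.8], 0.77)]
pivot_axis [([291.9, 192.0], 0.78)]
steel_post [([316.8, 175.7], 0.75)]
loupe [([260.0, 183.2], 0.45)]
brass_die [([234.0, 188.2], 0.56)]
round_box [([346.6, 172.7], 0.49)]
tape_roll [([237.
[... 179 characters left out ...]
0.9658, 0.2594, -0.0722], [0.0, 0.0, 0.0, 1.0]]}
{'t': 0.95, 'q': array([-1.27137783e+00,  1.30353167e-01,  1.48818341e+00,  9.86995063e-06,
        1.52298581e+00, -8.53863287e-02]), 'dq': array([ 0.00156711, -0.00164203, -0.00032279, -0.00143839,  0.00013084,
       -0.00169063]), 'joint_torque': array([ 2.91658645e-03, -5.59755027e+01, -4.92070270e+01,  7.70726055e-02,
        2.23058963e-02, -4.34034598e-05]), 'tool_pos': array([ 0.22526532, -0.55613155,  0.21867234]), 'orientation': array([ 2.0106395 ,  0.3916228 , -2.01060405]), 'force': array([-0.16839737, -0.3689466 , -0.05201844]), 'wrist_torque': array([ 0.00427554, -0.02645232, -0.02986766]), 'opening': 0.09295627014114045} 0.0188
```

Run:
```python
import cv2
a=cv2.imread("pics/top0.png")
cv2.imwrite("pics/top0z.png",cv2.resize(a[100:320,90:430],None,fx=2.35,fy=2.35,interpolation=cv2.INTER_CUBIC))
b=cv2.imread("pics/side0.png")
cv2.imwrite("pics/side0z.png",cv2.resize(b[130:330,120:390],None,fx=2.9,fy=2.9,interpolation=cv2.INTER_CUBIC))
```

```text
(no output)
```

View pics/top0z.png

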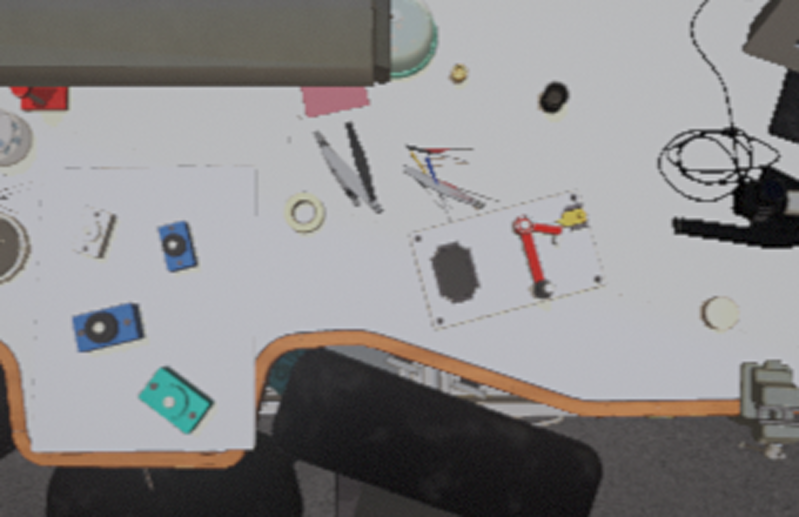

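View pics/side0z.png

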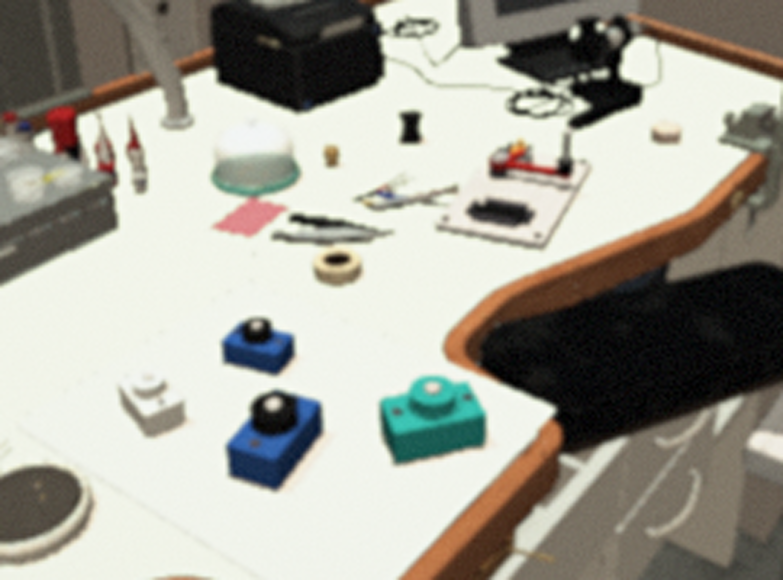

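View pics/wrist0.png

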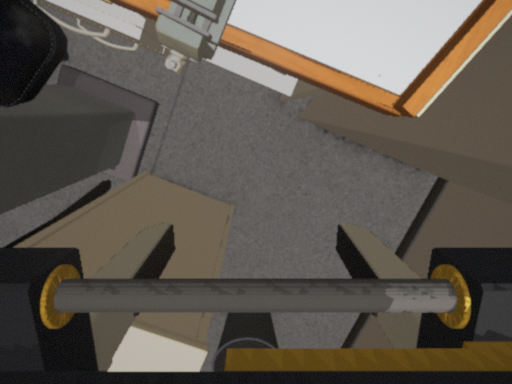

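Candidates in the top picture: small blue block (164,208), large blue (133,239), turquoise (164,272) and white (129,202). Turquoise and white are excluded, so the smaller blue at (164,208) is the one. Next is a close crop of it, plus the positions.

```bash
cat > h.py <<'E'
from plant import robot
import cv2,numpy as np
from scipy.spatial.transform import Rotation as Ro
def cam(c,st=None):
    k=robot.get_calibration(c); K=np.array([[k['fx'],0,k['cx']],[0,k['fy'],k['cy']],[0,0,1]])
    if c=='wrist':
        T=np.eye(4);T[:3,:3]=Ro.from_rotvec(st['orientation']).as_matrix();T[:3,3]=st['tool_pos']
        W=T@np.array(k['T_tool_cam']); R=W[:3,:3].T; t=-R@W[:3,3]
    else: R=np.array(k['R']);t=np.array(k['t'])
    return K,R,t
def back(C,uv,z):
    K,R,t=C; d=R.T@np.linalg.inv(K)@np.array([uv[0],uv[1],1.]); o=-R.T@t
    return o+d*(z-o[2])/d[2]
def proj(C,X):
    K,R,t=C; p=K@(R@np.asarray(X)+t); return p[:2]/p[2]
def tri(C1,a,C2,b):
    P1=C1[0]@np.c_[C1[1],C1[2]];P2=C2[0]@np.c_[C2[1],C2[2]]
    X=cv2.triangulatePoints(P1,P2,np.float64(a).reshape(2,1),np.float64(b).reshape(2,1)).ravel(); return X[:3]/X[3]
E
python3 - <<'E'
from h import *
T,S=cam('top'),cam('side')
for n,a,b,z in [("blue_small",(163.7,208.7),(206.4,251),.015),("pocket",(281,217.8),(293.5,203.8),.012),("pivot",(312.8,197.3),(291.9,192),.012),("post",(324.2,222.4),(316.8,175.7),.068),("loupe",(325.2,145.3),(260,183.2),0),("die",(282.9,127.1),(234,188.2),0),("box",(394.5,233),(346.6,172.7),0),("tape",(216.6,196.5),(237.2,222.7),0)]:
    print(n,back(T,a,z).round(3),back(S,b,z).round(3),tri(T,a,S,b).round(3))
b=cv2.imread("pics/top0.png")[180:300,100:200]; s=cv2.imread("pics/side0.png")[220:310,150:300]
cv2.imwrite("pics/crop.png",np.hstack([cv2.resize(b,(400,480),interpolation=cv2.INTER_CUBIC),cv2.resize(s,(400,480),interpolation=cv2.INTER_CUBIC)]))
for r in robot.regions_of('top','idler_block_center'):
    m=r['region'].astype(np.uint8); ct=max(cv2.findContours(m,0,1)[0],key=cv2.contourArea); print(r['p'],r['extent'],m.sum(),cv2.minAreaRect(ct))
E
```

```text
blue_small [0.542 0.322 0.015] [0.555 0.327 0.015] [0.547 0.326 0.016]
pocket [ 0.515 -0.037  0.012] [ 0.516 -0.043  0.012] [ 0.514 -0.037  0.015]
pivot [ 0.578 -0.135  0.012] [ 0.57  -0.116  0.012] [ 0.58  -0.135  0.001]
post [ 0.499 -0.158  0.068] [ 0.509 -0.181  0.068] [ 0.497 -0.157  0.08 ]
loupe [ 0.745 -0.178  0.   ] [ 0.725 -0.13   0.   ] [ 0.757 -0.18  -0.028]
die [ 0.805 -0.045  0.   ] [ 0.777 -0.037  0.   ] [ 0.801 -0.051 -0.01 ]
box [ 0.47  -0.382  0.   ] [ 0.5  -0.42  0.  ] [ 0.474 -0.371  0.023]
tape [0.582 0.162 0.   ] [0.602 0.148 0.   ] [0.583 0.163 0.013]
0.83 [128.8, 199.1, 18.7, 17.1] 281 ((129.90000915527344, 198.29998779296875), (14.546475410461426, 19.606117248535156), 18.43494987487793)
0.73 [134.0, 238.8, 28.8, 23.4] 475 ((136.08351135253906, 238.3673858642578), (16.710227966308594, 29.519927978515625), 77.19573211669922)
0.58 [166.0, 271.9, 31.6, 27.5] 502 ((164.69512939453125, 269.256103515625), (27.95510482788086, 18.584678649902344), 38.65980529785156)
0.57 [165.5, 204.6, 15.4, 16.0] 234 ((166.2353057861328, 204.44117736816406), (19.402849197387695, 12.369317054748535), 75.96376037597656)
```

View pics/crop.png

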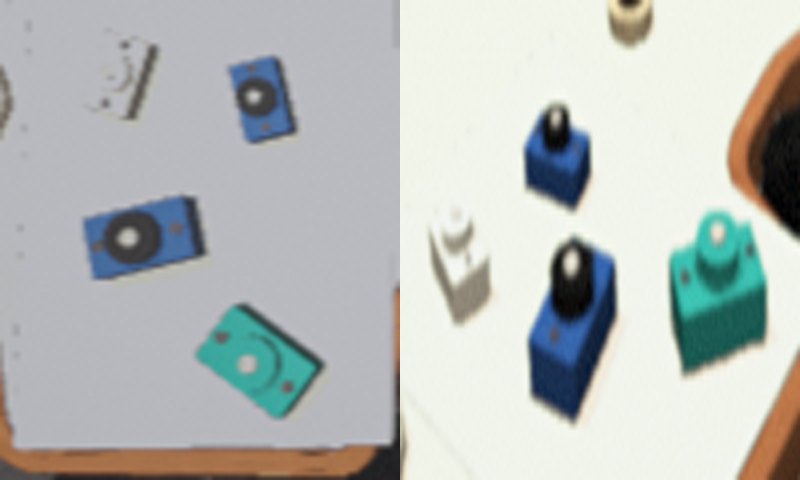

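Run:
```python
from h import *
s=robot.read_state(); M=Ro.from_rotvec(s['orientation']).as_matrix(); print(M.round(3)); print(np.degrees(np.arctan2(M[1,1],M[0,1])))
# wrist cam footprint center at height
C=cam('wrist',s); print("cam pos",(-C[1].T@C[2]).round(3), "fwd",C[1][2].round(3)); 
for uv in [(256,100),(256,191),(256,240)]: print(uv,back(C,uv,0.03).round(3)-s['tool_pos'])
```

```text
[[ 0.     0.375 -0.927]
 [-0.    -0.927 -0.375]
 [-1.     0.    -0.   ]]
-67.95550697584791
cam pos [ 0.292 -0.529  0.385] fwd [-0.241 -0.096 -0.966]
(256, 100) [ 0.07374432  0.02911867 -0.18864341]
(256, 191) [-0.02125568 -0.00888133 -0.18864341]
(256, 240) [-0.07925568 -0.03288133 -0.18864341]
```

Request:
play_rows --plan '[{"slide": [0.6,1,0],"roll": -0.08,"fingers": 1},{"slide": [0.6,1,0],"roll": -0.08,"fingers": 1},{"slide": [0.6,1,0],"roll": -0.08,"fingers": 1},{"slide": [0.6,1,0],"roll": -0.08,"fingers": 1},{"slide": [0.6,1,0],"roll": -0.08,"fingers": 1},{"slide": [0.6,1,0],"roll": -0.08,"fingers": 1},{"slide": [0.6,1,0],"roll": -0.08,"fingers": 1},{"slide": [0.6,1,0],"roll": -0.08,"fingers": 1},{"slide": [0.6,1,0],"roll": -0.08,"fingers": 1},{"slide": [0.6,1,0],"roll": -0.08,"fingers": 1},{"slide": [0.6,1,0],"roll": -0.08,"fingers": 1},{"slide": [0.6,1,0],"roll": -0.08,"fingers": 1},{"slide": [0.6,1,0],"roll": -0.08,"fingers": 1},{"slide": [0.6,1,0],"roll": -0.08,"fingers": 1},{"slide": [0.6,1,0],"roll": -0.08,"fingers": 1},{"slide": [0.6,1,0],"roll": -0.08,"fingers": 1},{"slide": [0,0,0],"roll": 0,"fingers": 1}]'

```text
t: 3.12
tool_pos: [0.5139, -0.0743, 0.2186]
orientation: [2.112, 0.222, -2.111]
force: [0.7, -0.6, -0.4]
opening: 0.093
```

```bash
cat >> h.py <<'E'
def snap(name,targets=()):
    s=robot.read_state(); im=robot.read_camera('wrist'); cv2.imwrite(f"pics/{name}.png",im[:,:,::-1]); cv2.imwrite(f"pics/{name}z.png",cv2.resize(im[:,:,::-1],(800,600),interpolation=cv2.INTER_CUBIC))
    np.savez(f"pics/{name}.npz",**{k:s[k] for k in('tool_pos','orientation')})
    C=cam('wrist',s); print('t',s['t'],s['tool_pos'].round(4),'yaw',yaw(s),'F',s['force'].round(1),'op',s['opening'])
    for t,z in targets:
        print(t,[(np.round(d['point'],1).tolist(),round(d['p'],2),back(C,d['point'],z).round(4).tolist()) for d in robot.mark_of('wrist',t)][:3])
    return C,im
def yaw(s):
    M=Ro.from_rotvec(s['orientation']).as_matrix(); return np.degrees(np.arctan2(M[1,1],M[0,1]))
E
python3 - <<'E'
from h import *
snap('w1',[('pocket',.012),('pivot_axis',.012),('steel_post',.068)])
E
```

```text
t 3.125 [ 0.5139 -0.0743  0.2186] yaw -78.02714079524158 F [ 0.7 -0.6 -0.4] op 0.09302251602651714
pocket [([230.6, 152.3], 0.6, [0.5271, -0.0409, 0.012])]
pivot_axis [([316.7, 123.3], 0.89, [0.5814, -0.1331, 0.012])]
steel_post [([323.6, 206.5], 0.6, [0.4994, -0.1515, 0.068])]
```

View pics/w1z.png

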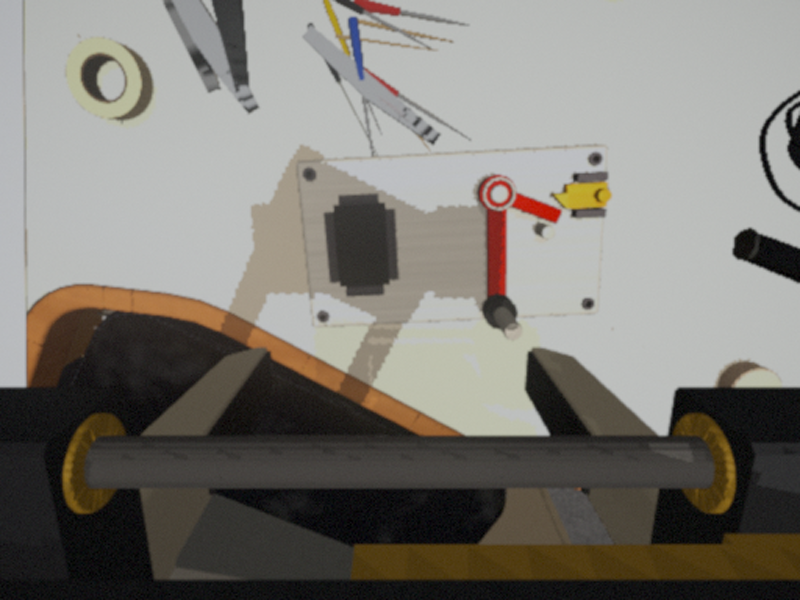

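Run:
```python
from h import *
d=np.load('pics/w1.npz'); C=cam('wrist',d)
im=cv2.imread('pics/w1.png')
cv2.imwrite('pics/w1pl.png',cv2.resize(im[85:215,180:400],None,fx=3.6,fy=3.6,interpolation=cv2.INTER_CUBIC))
cs=np.array([(300,162),(607,146),(600,312),(314,326)])/1.5625
W=np.array([back(C,c,.012)[:2] for c in cs]); print(W.round(4))
# model: TL=(65,115) TR=(65,-115) BR=(-65,-115) BL=(-65,115)
m=np.array([(65,115),(65,-115),(-65,-115),(-65,115)])/1e3
mc,wc=m.mean(0),W.mean(0); H=(m-mc).T@(W-wc); a=np.arctan2(H[0,1]-H[1,0],H[0,0]+H[1,1]); print('yaw',np.degrees(a),'ctr',wc)
R=np.array([[np.cos(a),-np.sin(a)],[np.sin(a),np.cos(a)]])
print('res mm',((W-wc-(m-mc)@R.T)*1e3).round(1))
for n,uv in [('pocket',(230.6,152.3)),('pocketeye',(361/1.5625,244/1.5625)),('pivot',(316.7,123.3))]:
    p=back(C,uv,.012)[:2]; print(n,p, R.T@(p-wc)*1e3)
```

```text
[[ 0.5731  0.0131]
 [ 0.6306 -0.2046]
 [ 0.5086 -0.239 ]
 [ 0.4496 -0.0177]]
yaw 14.866912850812446 ctr [ 0.54047277 -0.11205325]
res mm [[-0.7 -2.6]
 [-2.2  1.9]
 [ 1.4  0.8]
 [ 1.5 -0.1]]
pocket [ 0.52712124 -0.040882  ] [ 5.35615627 72.21441653]
pocketeye [ 0.52266138 -0.04226947] [ 0.68960906 72.01766913]
pivot [ 0.58138314 -0.13305596] [ 34.15210927 -30.79620131]
```

View pics/w1pl.png

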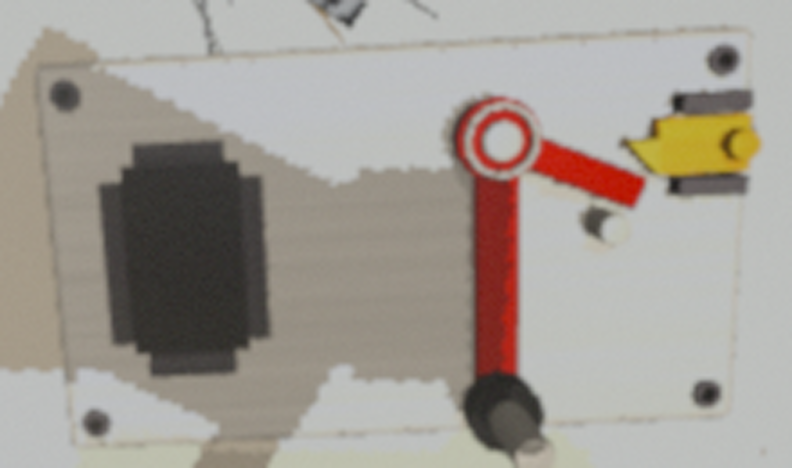

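Request:
play_rows --plan '[{"slide": [0.04,0.95,0],"roll": 0,"fingers": 1},{"slide": [0.04,0.95,0],"roll": 0,"fingers": 1},{"slide": [0.04,0.95,0],"roll": 0,"fingers": 1},{"slide": [0.04,0.95,0],"roll": 0,"fingers": 1},{"slide": [0.04,0.95,0],"roll": 0,"fingers": 1},{"slide": [0.04,0.95,0],"roll": 0,"fingers": 1},{"slide": [0.04,0.95,0],"roll": 0,"fingers": 1},{"slide": [0.04,0.95,0],"roll": 0,"fingers": 1},{"slide": [0.04,0.95,0],"roll": 0,"fingers": 1},{"slide": [0.04,0.95,0],"roll": 0,"fingers": 1},{"slide": [0.04,0.95,-0.2],"roll": 0,"fingers": 1},{"slide": [0.04,0.95,-0.3],"roll": 0,"fingers": 1},{"slide": [0.04,0.95,-0.3],"roll": 0,"fingers": 1},{"slide": [0.04,0.95,-0.2],"roll": 0,"fingers": 1},{"slide": [0,0,0],"roll": 0,"fingers": 1}]'

```text
t: 5.2
tool_pos: [0.5297, 0.3232, 0.1878]
orientation: [2.111, 0.219, -2.114]
force: [0.1, -0.7, -0.6]
opening: 0.0929
```

Run:
```python
from h import *
C,im=snap('w2',[('idler_block_center',.015)])
for r in robot.regions_of('wrist','idler_block_center'):
    m=r['region'].astype(np.uint8); ct=max(cv2.findContours(m,0,1)[0],key=cv2.contourArea); print(r['p'],r['extent'],m.sum(),cv2.minAreaRect(ct))
```

```text
t 5.2 [0.5297 0.3232 0.1878] yaw -78.14624296181775 F [ 0.1 -0.7 -0.6] op 0.0928543258344045
idler_block_center [([265.6, 153.9], 0.87, [0.5541, 0.317, 0.015]), ([173.2, 224.5], 0.79, [0.4518, 0.4044, 0.015]), ([164.3, 115.2], 0.72, [0.5722, 0.4306, 0.015])]
0.9 [264.9, 154.3, 34.9, 57.8] 1919 ((265.3058776855469, 153.47645568847656), (57.59907150268555, 35.20369338989258), 85.60128784179688)
0.9 [239.7, 309.6, 66.8, 76.6] 1621 ((240.0, 330.0), (34.0, 64.0), 90.0)
0.85 [165.7, 114.4, 61.4, 68.9] 2393 ((164.44390869140625, 114.70487976074219), (41.2073860168457, 60.83327865600586), 24.775136947631836)
0.8 [170.8, 228.2, 80.7, 53.8] 2581 ((172.0, 229.0), (50.0, 78.0), 90.0)
```

View pics/w2z.png

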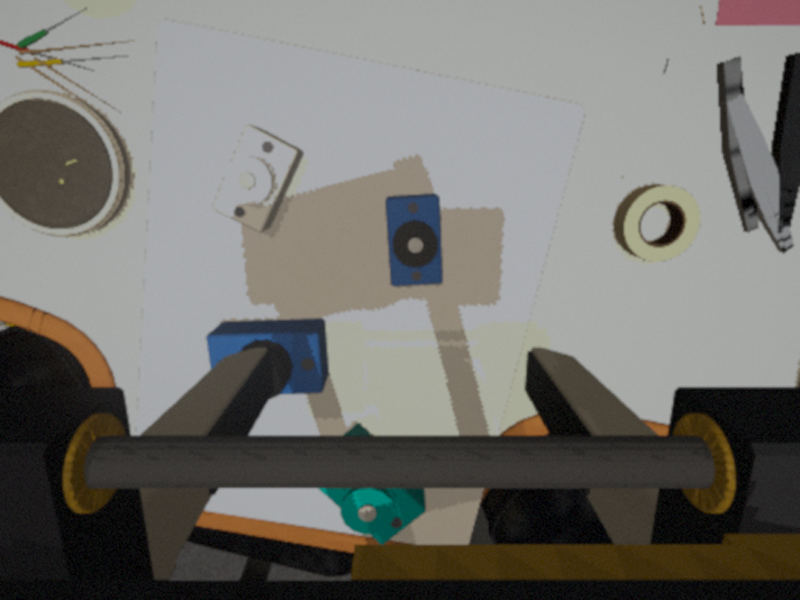

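Run:
```python
from h import *
im=cv2.imread('pics/w2.png'); cv2.imwrite('pics/w2c.png',cv2.resize(im[115:195,235:300],None,fx=7,fy=7,interpolation=cv2.INTER_CUBIC))
d=np.load('pics/w2.npz'); C=cam('wrist',d)
m=((im[:,:,0].astype(int)-im[:,:,2]>40)).astype(np.uint8); m[:,:235]=0;m[:,300:]=0;m[:115]=0;m[195:]=0
ct=max(cv2.findContours(m,0,1)[0],key=cv2.contourArea); h=cv2.convexHull(ct); r=cv2.minAreaRect(h); print(r, cv2.boxPoints(r))
W=np.array([back(C,c,.028)[:2] for c in cv2.boxPoints(r)]); print(W.round(4),W.mean(0)); 
for i in range(4):
    v=W[(i+1)%4]-W[i]; print(np.linalg.norm(v)*1e3,np.degrees(np.arctan2(v[1],v[0])))
```

```text
((264.65069580078125, 153.56849670410156), (54.99932861328125, 32.34819030761719), 87.87889862060547) [[247.46988  126.68631 ]
 [279.7959   125.489044]
 [281.8315   180.45068 ]
 [249.5055   181.64795 ]]
[[0.5794 0.342 ]
 [0.5874 0.3098]
 [0.5315 0.2947]
 [0.5231 0.3284]] [0.55535432 0.31872704]
33.15539718998794 -76.09225763809735
57.909581467524816 -164.8320584380758
34.71807735778193 104.01893351219495
57.96367096649862 13.622053472652686
```

View pics/w2c.png

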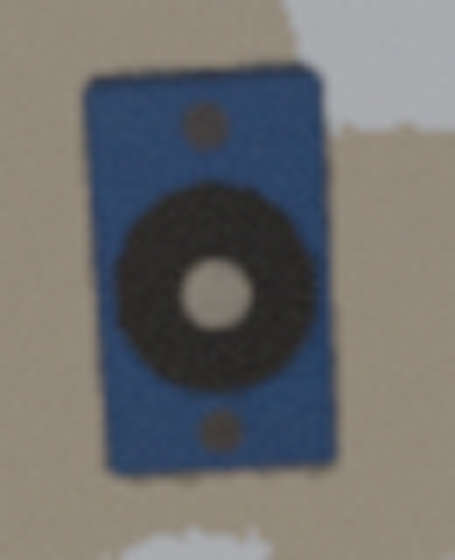

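Request:
play_rows --plan '[{"slide": [0.86,-0.16,-0.3],"roll": 0.28,"fingers": 0.3},{"slide": [0,0,-0.9],"roll": 0,"fingers": 0.3},{"slide": [0,0,-1],"roll": 0,"fingers": 0.3},{"slide": [0,0,-1],"roll": 0,"fingers": 0.3},{"slide": [0,0,-0.8],"roll": 0,"fingers": 0.3},{"slide": [0,0,0],"roll": 0,"fingers": 0.3}]'

```text
t: 6.1
tool_pos: [0.5545, 0.3161, 0.0666]
orientation: [2.087, 0.255, -2.095]
force: [-0.8, 0.2, -0.0]
opening: 0.0604
```

Run:
```python
from h import *
C,im=snap('w3',[('idler_block_center',.015)])
```

```text
t 6.1 [0.5545 0.3161 0.0666] yaw -76.03189231998518 F [-0.8  0.2 -0. ] op 0.060401437358476605
idler_block_center [([104.3, 145.2], 0.66, [0.5741, 0.4294, 0.015]), ([252.6, 209.3], 0.59, [0.5534, 0.3179, 0.015])]
```

View pics/w3z.png

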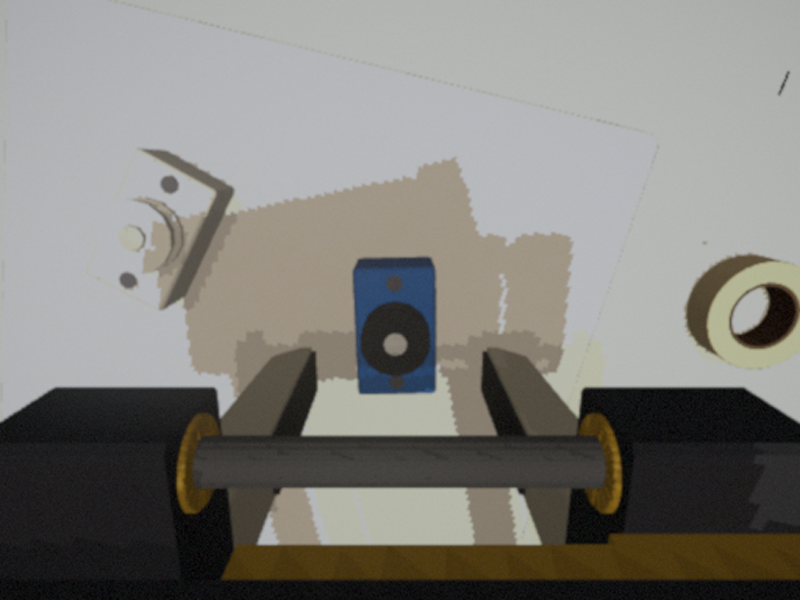

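Request:
play_rows --plan '[{"slide": [0.03,0.06,-0.9],"roll": 0,"fingers": 0.3},{"slide": [0,0,-0.86],"roll": 0,"fingers": 0.3},{"slide": [0,0,0],"roll": 0,"fingers": 0.3},{"slide": [0,0,0],"roll": 0,"fingers": -1},{"slide": [0,0,0],"roll": 0,"fingers": -1},{"slide": [0,0,0],"roll": 0,"fingers": -1}]' --squeeze 25

```text
t: 6.95
tool_pos: [0.5577, 0.3201, 0.0173]
orientation: [2.093, 0.258, -2.089]
force: [-0.0, -1.1, 7.3]
opening: 0.0356
```

Run:
```python
from h import *
C,im=snap('w4',[])
```

```text
t 6.95 [0.5577 0.3201 0.0173] yaw -75.95177279822472 F [-0.  -1.1  7.3] op 0.035646727747447225
```

View pics/w4z.png

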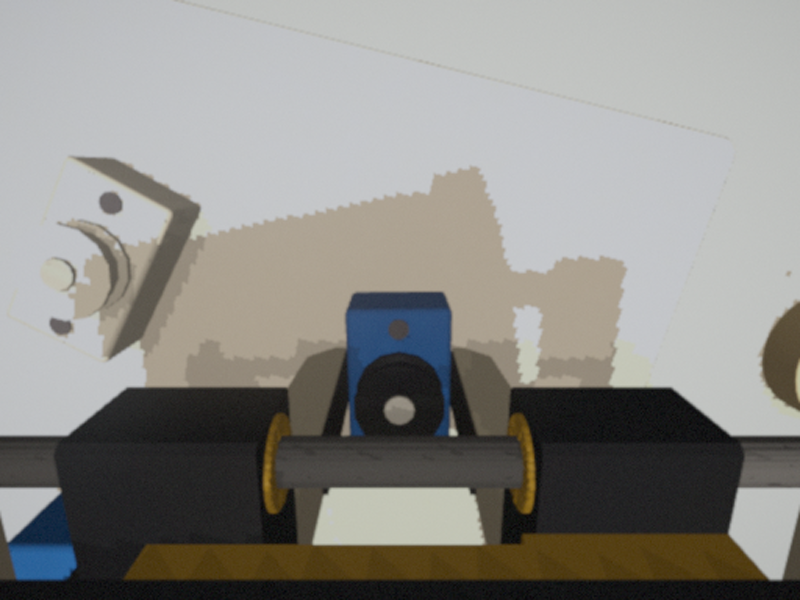

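Request:
play_rows --plan '[{"slide": [0,0,0.4],"roll": 0,"fingers": -1},{"slide": [0,0,1],"roll": 0,"fingers": -1},{"slide": [0,-0.3,1],"roll": 0,"fingers": -1},{"slide": [-0.1,-0.93,0.6],"roll": 0,"fingers": -1},{"slide": [-0.1,-0.93,0],"roll": 0,"fingers": -1},{"slide": [-0.1,-0.93,0],"roll": 0,"fingers": -1},{"slide": [-0.1,-0.93,0],"roll": 0,"fingers": -1},{"slide": [-0.1,-0.93,0],"roll": 0,"fingers": -1},{"slide": [-0.1,-0.93,0],"roll": 0,"fingers": -1},{"slide": [-0.1,-0.93,0],"roll": 0,"fingers": -1},{"slide": [-0.1,-0.93,0],"roll": 0,"fingers": -1},{"slide": [-0.1,-0.93,0],"roll": 0,"fingers": -1},{"slide": [-0.1,-0.93,0],"roll": 0,"fingers": -1},{"slide": [-0.1,-0.93,0],"roll": 0,"fingers": -1},{"slide": [-0.1,-0.93,0],"roll": 0,"fingers": -1},{"slide": [0,-0.6,0],"roll": 0,"fingers": -1},{"slide": [0,0,0],"roll": 0,"fingers": -1},{"slide": [0,0,0],"roll": 0,"fingers": -1}]'

```text
t: 9.25
tool_pos: [0.5208, -0.0413, 0.1059]
orientation: [2.091, 0.258, -2.091]
force: [-0.2, 0.5, -1.7]
opening: 0.0359
```

Run:
```python
from h import *
C,im=snap('w5',[('idler_block_center',.095),('pocket',.012),('pivot_axis',.012)])
for c in ['side','top']:
    im=robot.read_camera(c); cv2.imwrite(f'pics/{c}5.png',im[:,:,::-1])
a=cv2.imread('pics/side5.png'); cv2.imwrite('pics/side5z.png',cv2.resize(a[130:260,200:370],None,fx=4.6,fy=4.6,interpolation=cv2.INTER_CUBIC))
```

```text
t 9.25 [ 0.5208 -0.0413  0.1059] yaw -75.94891900853531 F [-0.2  0.5 -1.7] op 0.03589868061364454
idler_block_center [([257.8, 244.1], 0.91, [0.5119, -0.045, 0.095])]
pocket [([252.9, 191.6], 0.88, [0.5218, -0.0387, 0.012])]
pivot_axis [([376.7, 151.0], 0.96, [0.581, -0.1305, 0.012])]
```

View pics/w5z.png

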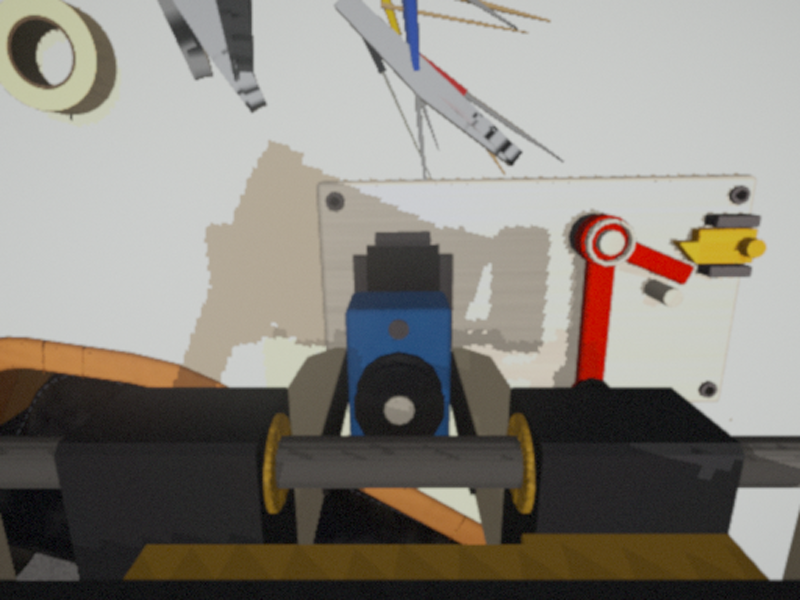

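View pics/side5z.png

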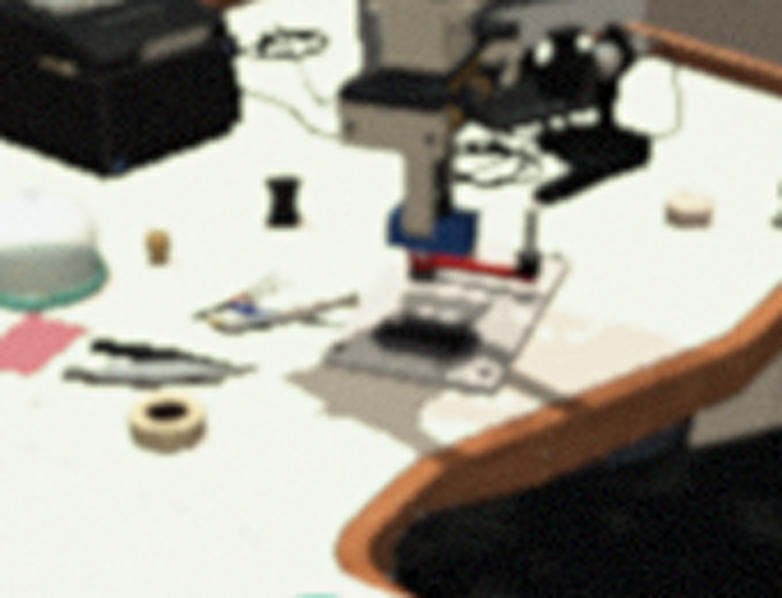

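Run:
```python
from h import *
d=np.load('pics/w5.npz'); C=cam('wrist',d); z=d['tool_pos'][2]
im=cv2.imread('pics/w5.png'); cv2.imwrite('pics/w5a.png',cv2.resize(im[105:250,195:320],None,fx=4.1,fy=4.1,interpolation=cv2.INTER_CUBIC))
cv2.imwrite('pics/w5b.png',cv2.resize(im[105:265,195:490],None,fx=2.7,fy=2.7,interpolation=cv2.INTER_CUBIC))
k=1.5625
print('hub',back(C,(399/k,409/k),z+.0227).round(4)); 
L=back(C,(347/k,309/k),z+.0107);R_=back(C,(450/k,309/k),z+.0107); print('far edge',L.round(4),R_.round(4),(L+R_)/2-30e-3*np.array([.97,.244,0]),np.linalg.norm(L-R_), np.degrees(np.arctan2(*(L-R_)[[1,0]])))
```

```text
hub [ 0.517  -0.0421  0.1286]
far edge [ 0.5423 -0.0179  0.1166] [ 0.5507 -0.0512  0.1166] [ 0.51741437 -0.04191409  0.1165834 ] 0.03432651028463033 104.05185784298824
```

View pics/w5a.png

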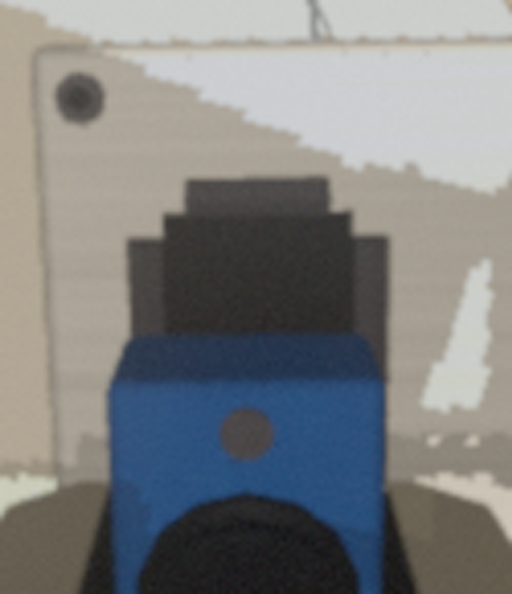

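View pics/w5b.png

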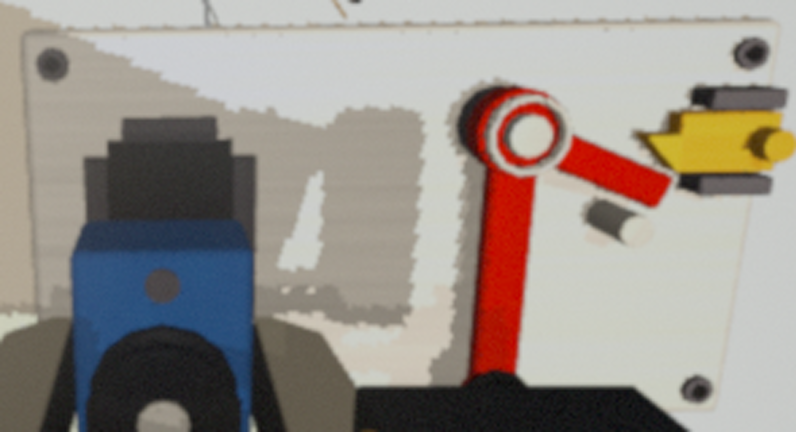

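Run:
```python
from h import *
d=np.load('pics/w5.npz'); C=cam('wrist',d)
f=lambda p,z:back(C,(195+p[0]/2.7,105+p[1]/2.7),z)[:2]
g=lambda p,z:back(C,(195+p[0]/4.1,105+p[1]/4.1),z)[:2]
TL,TR,BR=f((25,33),.012),f((777,18),.012),f((714,410),.012)
print(TL,TR,BR,np.linalg.norm(TL-TR),np.linalg.norm(TR-BR)); v=TL-TR; print('yaw',np.degrees(np.arctan2(v[1],v[0]))-90); v=TR-BR; print(np.degrees(np.arctan2(v[1],v[0])))
a=np.radians(14.87); R=np.array([[np.cos(a),-np.sin(a)],[np.sin(a),np.cos(a)]])
for c,m in [(TL,(.065,.115)),(TR,(.065,-.115)),(BR,(-.065,-.115))]: print('pocket from corner',c-R@np.array(m)+R@np.array([0,.07]))
s1,s2,s3=f((52,64),.012),f((751,52),.012),f((696,389),.012)
v=s1-s2; print('screw yaw',np.degrees(np.arctan2(v[1],v[0]))-90,np.linalg.norm(v), np.linalg.norm(s2-s3)); v=s2-s3;print(np.degrees(np.arctan2(v[1],v[0])));print('pocket from screws',(s1+s3)/2+R@np.array([0,.07]))
for p in [(165,222),(351,222),(129,245),(388,245)]: print(p,R.T@(g(p,.0205)-np.array([.5222,-.0435]))*1e3)
for p in [(187,180),(328,180)]: print('far',p,R.T@(g(p,.0205)-np.array([.5222,-.0435]))*1e3, R.T@(g(p,.012)-np.array([.5222,-.0435]))*1e3)
```

```text
[0.57298536 0.01477547] [ 0.63182704 -0.20277859] [ 0.50761283 -0.23689927] 0.22537105591172835 0.1288153407592175
yaw 15.134630944706629
15.359855783680167
pocket from corner [ 0.52171038 -0.04539825]
pocket from corner [ 0.5215279  -0.04065487]
pocket from corner [ 0.52296006 -0.04141407]
screw yaw 14.992908469250068 0.2115688000510635 0.11107565553208014
14.852947515387061
pocket from screws [ 0.52170017 -0.04379992]
(165, 222) [30.70094039 18.59235165]
(351, 222) [ 30.16456089 -18.32811948]
(129, 245) [26.18250655 25.91906111]
(388, 245) [ 25.43389547 -25.73429657]
far (187, 180) [38.96775173 14.00078991] [37.87583121 14.42580847]
far (328, 180) [ 38.56284979 -13.74928076] [ 37.45728441 -14.2594164 ]
```

Request:
play_rows --plan '[{"slide": [0.15,-0.04,-0.5],"roll": 0.12,"fingers": -1},{"slide": [0,0,-0.8],"roll": 0,"fingers": -1},{"slide": [0,0,-0.6],"roll": 0,"fingers": -1},{"slide": [0,0,0],"roll": 0,"fingers": -1},{"slide": [0,0,0],"roll": 0,"fingers": -1}]'

```text
t: 10.18
tool_pos: [0.5256, -0.0432, 0.0492]
orientation: [2.082, 0.274, -2.081]
force: [0.7, -0.5, -1.1]
opening: 0.0356
```

Run:
```python
from h import *
C,im=snap('w6',[])
im=cv2.imread('pics/w6.png'); cv2.imwrite('pics/w6a.png',cv2.resize(im[125:285,195:345],None,fx=3.7,fy=3.7,interpolation=cv2.INTER_CUBIC))
a=robot.read_camera('side')[:,:,::-1]; cv2.imwrite('pics/side6z.png',cv2.resize(a[150:240,240:340],None,fx=6,fy=6,interpolation=cv2.INTER_CUBIC))
```

```text
t 10.175 [ 0.5256 -0.0432  0.0492] yaw -74.98545009900083 F [ 0.7 -0.5 -1.1] op 0.0355961449687717
```

View pics/w6a.png

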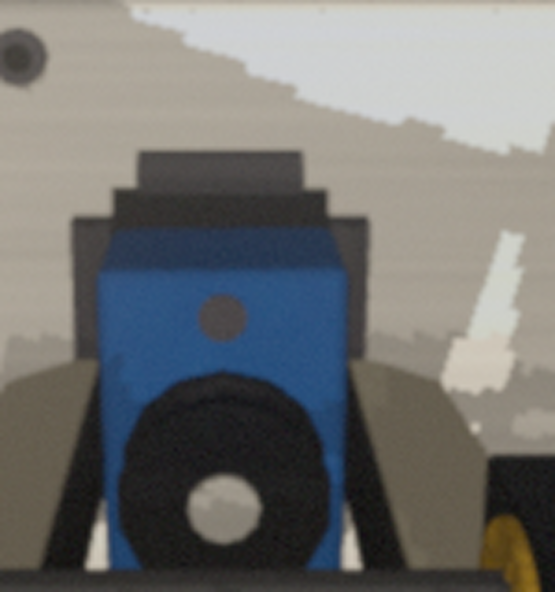

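View pics/side6z.png

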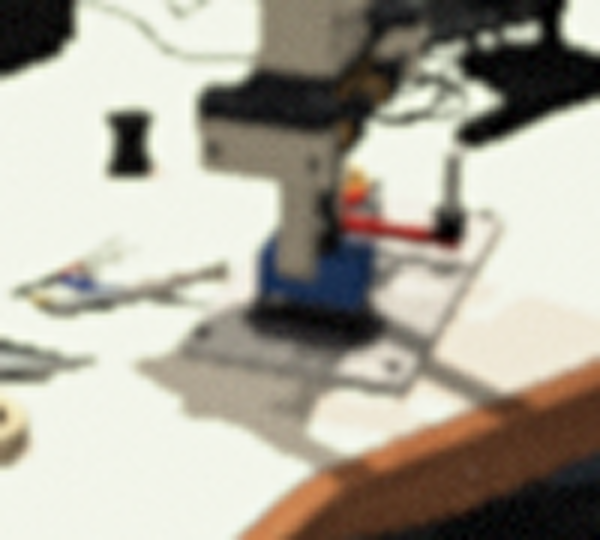

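Run:
```python
from h import *
d=np.load('pics/w6.npz'); C=cam('wrist',d); z=d['tool_pos'][2]
a=np.radians(15); R=np.array([[np.cos(a),-np.sin(a)],[np.sin(a),np.cos(a)]])
g=lambda p,z:R.T@(back(C,(195+p[0]/3.7,125+p[1]/3.7),z)[:2]-np.array([.522,-.0435]))*1e3
for n,p,zz in [('topfar L',(99,268),z+.0107),('topfar R',(346,268),z+.0107),('botfar',(222,229),z-.0153),('hub',(225,509),z+.0227),('rail far outer',(220,152),.0205),('rail outer L',(71,218),.0205),('R',(369,218),.0205),('far outer corner L',(137,152),.0205),('inner far L',(112,190),.0205),('inner R',(327,190),.0205)]: print(n,g(p,zz).round(1))
```

```text
topfar L [30.3 17. ]
topfar R [ 30.3 -17.8]
botfar [29.3 -0.3]
hub [-0.8 -0.8]
rail far outer [39.5  0. ]
rail outer L [27.9 26. ]
R [ 27.9 -25.9]
far outer corner L [39.5 14.3]
inner far L [32.9 18.7]
inner R [ 32.9 -18.5]
```

Request:
play_rows --plan '[{"slide": [0,0.015,-0.3],"roll": 0,"fingers": -1},{"slide": [0,0,-0.2],"roll": 0,"fingers": -1},{"slide": [0,0,-0.1],"roll": 0,"fingers": -1},{"slide": [0,0,-0.08],"roll": 0,"fingers": -1},{"slide": [0,0,0],"roll": 0,"fingers": -1}]'

```text
t: 10.9
tool_pos: [0.5251, -0.0427, 0.0282]
orientation: [2.081, 0.274, -2.082]
force: [-0.1, 0.1, -1.1]
opening: 0.0357
```

Request:
play_rows --plan '[{"slide": [0,0,-0.05],"roll": 0,"fingers": -1},{"slide": [0,0,-0.05],"roll": 0,"fingers": -1},{"slide": [0,0,0],"roll": 0,"fingers": -1}]'

```text
t: 11.28
tool_pos: [0.5256, -0.0427, 0.0274]
orientation: [2.082, 0.274, -2.081]
force: [-9.3, 1.4, 16.5]
opening: 0.036
```

Run:
```python
from h import *
C,im=snap('w7',[])
im=cv2.imread('pics/w7.png'); cv2.imwrite('pics/w7a.png',cv2.resize(im[125:285,195:345],None,fx=3.7,fy=3.7,interpolation=cv2.INTER_CUBIC))
a=robot.read_camera('side')[:,:,::-1]; cv2.imwrite('pics/side7z.png',cv2.resize(a[150:240,240:340],None,fx=6,fy=6,interpolation=cv2.INTER_CUBIC))
```

```text
t 11.275 [ 0.5256 -0.0427  0.0274] yaw -74.98312142298548 F [-9.3  1.4 16.5] op 0.03603324018659467
```

View pics/w7a.png

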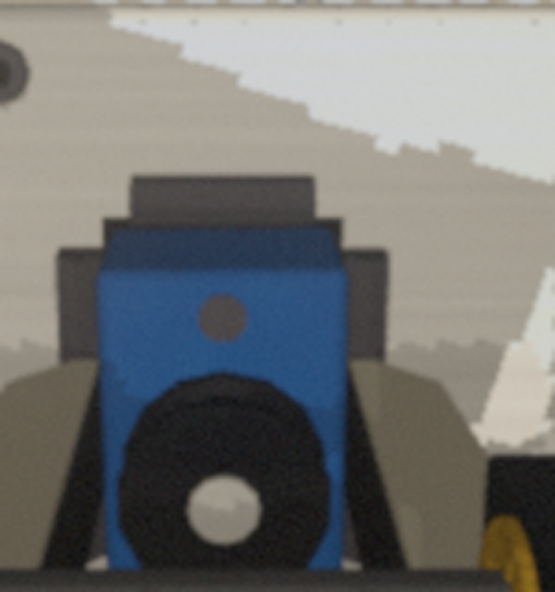

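View pics/side7z.png

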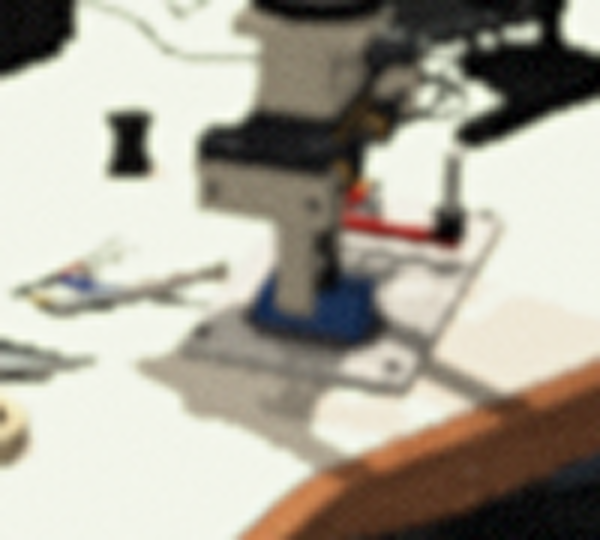

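Run:
```python
from h import *
d=np.load('pics/w7.npz'); C=cam('wrist',d); z=d['tool_pos'][2]
a=np.radians(15); R=np.array([[np.cos(a),-np.sin(a)],[np.sin(a),np.cos(a)]])
g=lambda p,z:R.T@(back(C,(195+p[0]/3.7,125+p[1]/3.7),z)[:2]-np.array([.522,-.0435]))*1e3
for n,p,zz in [('topfar L',(99,268),z+.0107),('topfar R',(346,268),z+.0107),('hub',(225,509),z+.0227),('far outer L',(131,176),.0205),('far outer R',(314,176),.0205),('rail outer L',(57,250),.0205),('R',(387,250),.0205),('inner far L',(103,219),.0205),('inner R',(342,219),.0205)]: print(n,g(p,zz).round(1))
s=robot.read_state(); print(s['force'].round(1),s['wrist_torque'].round(2))
```

```text
topfar L [30.4 17.4]
topfar R [ 30.4 -17.3]
hub [-0.7 -0.3]
far outer L [40.  14.1]
far outer R [ 40. -14.]
rail outer L [28.2 25.9]
R [ 28.2 -25.6]
inner far L [33.2 18.5]
inner R [ 33.2 -18.4]
[-8.6  2.4 16.7] [ 0.27  1.6  -0.04]
```

Request:
play_rows --plan '[{"slide": [0,0,0.03],"roll": 0,"fingers": -1},{"slide": [0,0,0],"roll": 0,"fingers": -0.1},{"slide": [0,0,0],"roll": 0,"fingers": 0.15},{"slide": [0,0,0],"roll": 0,"fingers": 0.15},{"slide": [0,0,0.2],"roll": 0,"fingers": 0.15},{"slide": [0,0,0.5],"roll": 0,"fingers": 0.15},{"slide": [0,0,0.95],"roll": 0,"fingers": 0.15},{"slide": [0,0,0.95],"roll": 0,"fingers": 0.15},{"slide": [0,0,0],"roll": 0,"fingers": 0.15}]'

```text
t: 12.5
tool_pos: [0.5279, -0.0431, 0.1083]
orientation: [2.087, 0.272, -2.074]
force: [-0.4, -0.3, -0.4]
opening: 0.0534
```

Run:
```python
from h import *
C,im=snap('w8',[('steel_post',.068),('pivot_axis',.012)])
a=robot.read_camera('side')[:,:,::-1]; cv2.imwrite('pics/side8z.png',cv2.resize(a[150:240,240:340],None,fx=6,fy=6,interpolation=cv2.INTER_CUBIC))
```

```text
t 12.5 [ 0.5279 -0.0431  0.1083] yaw -74.9912508508558 F [-0.4 -0.3 -0.4] op 0.05336174776044465
steel_post []
pivot_axis [([375.7, 159.1], 0.71, [0.5833, -0.1343, 0.012])]
```

View pics/w8z.png

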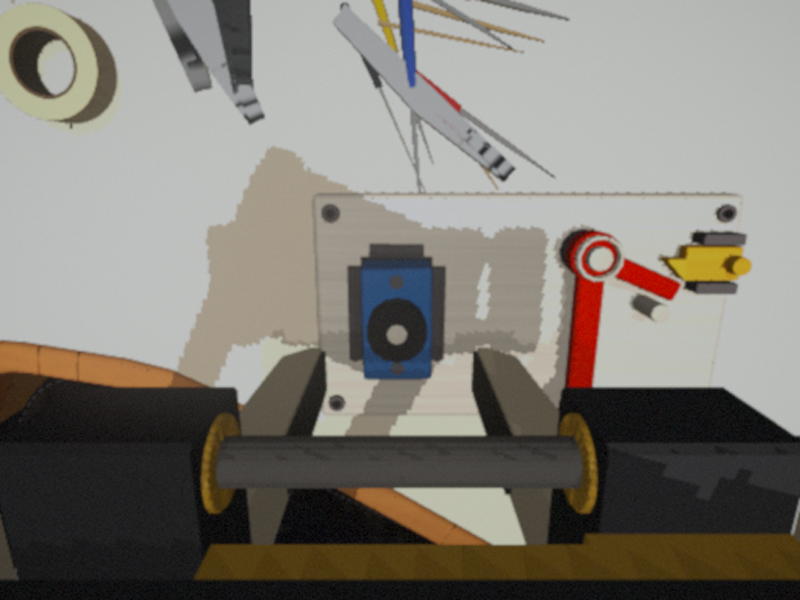

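View pics/side8z.png

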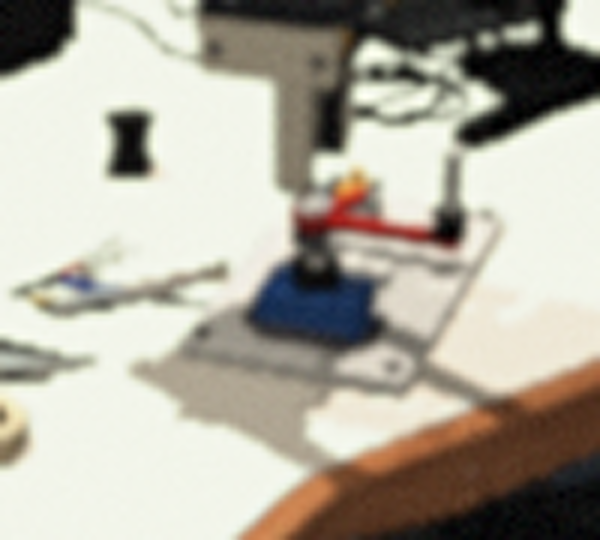

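Request:
play_rows --plan '[{"slide": [-0.2,-0.9,0],"roll": 0,"fingers": 0.15},{"slide": [-0.25,-0.9,0],"roll": 0,"fingers": 0.15},{"slide": [-0.25,-0.9,0],"roll": 0,"fingers": 0.15},{"slide": [-0.25,-0.9,0],"roll": 0,"fingers": 0.15},{"slide": [0,0,0],"roll": 0,"fingers": 0.15},{"slide": [0,0,0],"roll": 0,"fingers": 0.15}]'

```text
t: 13.45
tool_pos: [0.4963, -0.15, 0.1035]
orientation: [2.081, 0.275, -2.084]
force: [-0.4, -0.7, -0.4]
opening: 0.0534
```

Run:
```python
from h import *
C,im=snap('w9',[('steel_post',.068),('pivot_axis',.012),('pocket',.012)])
```

```text
t 13.45 [ 0.4963 -0.15    0.1035] yaw -75.01552449644052 F [-0.4 -0.7 -0.4] op 0.05344916481141001
steel_post [([260.5, 212.7], 0.88, [0.4995, -0.1527, 0.068])]
pivot_axis [([261.5, 83.4], 0.65, [0.5844, -0.1312, 0.012])]
pocket []
```

View pics/w9z.png

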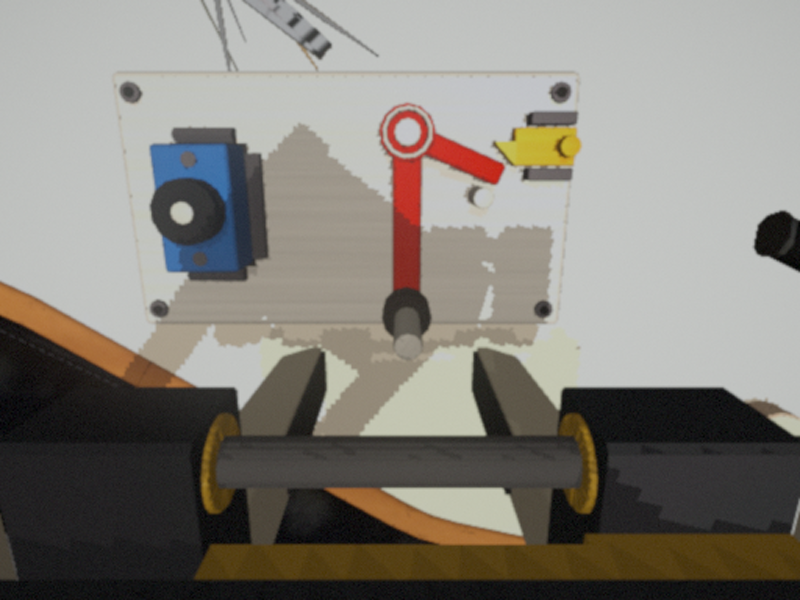

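Request:
play_rows --plan '[{"slide": [0.11,-0.09,-0.3],"roll": 0,"fingers": 0.15},{"slide": [0,0,-0.8],"roll": 0,"fingers": 0.15},{"slide": [0,0,-0.48],"roll": 0,"fingers": 0.15},{"slide": [0,0,0],"roll": 0,"fingers": -0.4},{"slide": [0,0,0],"roll": 0,"fingers": -1},{"slide": [0,0,0],"roll": 0,"fingers": -1},{"slide": [0,0,0],"roll": 0,"fingers": -1},{"slide": [0,0,0],"roll": 0,"fingers": -1}]' --squeeze 30

```text
t: 14.65
tool_pos: [0.5003, -0.1532, 0.0574]
orientation: [2.082, 0.274, -2.081]
force: [-0.9, 3.1, 4.4]
opening: 0.0114
```

Run:
```python
from h import *
C,im=snap('w10',[('steel_post',.068),('pivot_axis',.012)])
s=robot.read_state(); piv=np.array([.5817,-.131])
v=s['tool_pos'][:2]-piv; print('angle',np.radians((np.degrees(np.arctan2(-v[1],-v[0])))-15),np.linalg.norm(v))
for th in [.1,.2,.3,.4,.45,.5,.53]:
    p=piv+.085*np.array([-np.cos(th+np.radians(15)),-np.sin(th+np.radians(15))]); print(th,p.round(4),((p-s['tool_pos'][:2])/.03).round(3),round(np.degrees(th)/8,3))
```

```text
t 14.65 [ 0.5003 -0.1532  0.0574] yaw -74.99593996122228 F [-0.9  3.1  4.4] op 0.01141591750756514
steel_post [([254.6, 243.8], 0.78, [0.5006, -0.1526, 0.068])]
pivot_axis [([255.7, 86.3], 0.89, [0.5825, -0.1313, 0.012])]
angle 0.00335262327510631 0.08439463666486346
0.1 [ 0.5022 -0.1611] [ 0.065 -0.266] 0.716
0.2 [ 0.5056 -0.1689] [ 0.178 -0.525] 1.432
0.3 [ 0.5098 -0.1763] [ 0.317 -0.772] 2.149
0.4 [ 0.5146 -0.1832] [ 0.48  -1.004] 2.865
0.45 [ 0.5173 -0.1865] [ 0.569 -1.114] 3.223
0.5 [ 0.5202 -0.1897] [ 0.665 -1.218] 3.581
0.53 [ 0.522  -0.1915] [ 0.724 -1.279] 3.796
```

View pics/w10z.png

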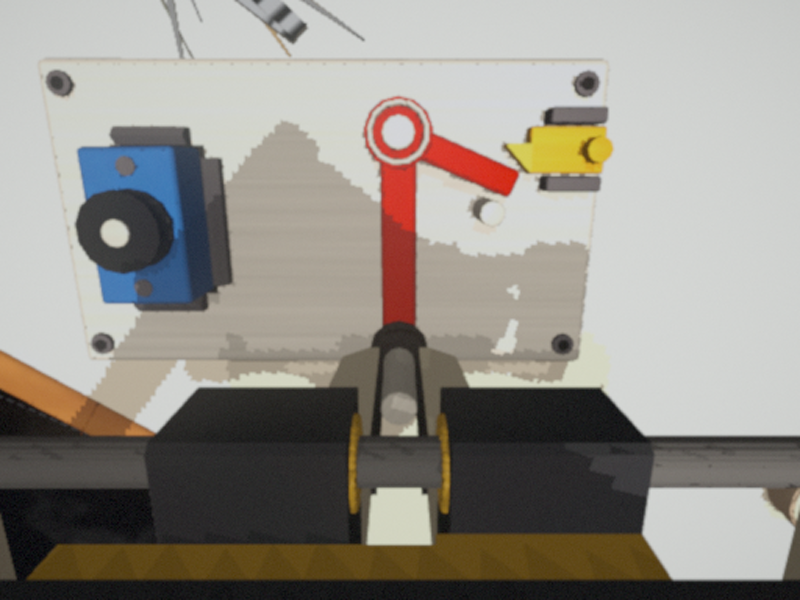

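Request:
play_rows --plan '[{"slide": [0.025,-0.14,0],"roll": 0.36,"fingers": -1},{"slide": [0.04,-0.13,0],"roll": 0.36,"fingers": -1},{"slide": [0.05,-0.13,0],"roll": 0.36,"fingers": -1},{"slide": [0.06,-0.13,0],"roll": 0.36,"fingers": -1},{"slide": [0.07,-0.125,0],"roll": 0.36,"fingers": -1},{"slide": [0.07,-0.12,0],"roll": 0.36,"fingers": -1},{"slide": [0.08,-0.12,0],"roll": 0.36,"fingers": -1},{"slide": [0.08,-0.115,0],"roll": 0.36,"fingers": -1},{"slide": [0,0,0],"roll": 0,"fingers": -1}]'

```text
t: 15.92
tool_pos: [0.5148, -0.1827, 0.0573]
orientation: [1.84, 0.636, -1.837]
force: [-0.2, 7.2, 6.1]
opening: 0.0115
```

```bash
cat > ang.py <<'E'
from h import *
s=robot.read_state(); piv=np.array([.5817,-.131])
v=s['tool_pos'][:2]-piv; print('angle',np.radians((np.degrees(np.arctan2(-v[1],-v[0])))-15),np.linalg.norm(v),'yaw',yaw(s),s['force'].round(1),s['wrist_torque'].round(2),s['tool_pos'].round(4))
for th in [.4,.45,.5,.52,.55]:
    p=piv+.085*np.array([-np.cos(th+np.radians(15)),-np.sin(th+np.radians(15))]); print(th,p.round(4),((p-s['tool_pos'][:2])/.03).round(3))
E
python3 ang.py; python3 -c "
from h import *
snap('w11',[('steel_post',.068)])"
```

```text
angle 0.3963898651039715 0.08452530434472709 yaw -51.90103515863516 [-0.2  7.2  6.1] [ 1.24 -0.   -0.01] [ 0.5148 -0.1827  0.0573]
0.4 [ 0.5146 -0.1832] [-0.006 -0.018]
0.45 [ 0.5173 -0.1865] [ 0.084 -0.127]
0.5 [ 0.5202 -0.1897] [ 0.179 -0.232]
0.52 [ 0.5214 -0.1909] [ 0.218 -0.273]
0.55 [ 0.5232 -0.1927] [ 0.279 -0.332]
t 15.925 [ 0.5148 -0.1827  0.0573] yaw -51.90103515863516 F [-0.2  7.2  6.1] op 0.011512417818982412
steel_post [([255.4, 246.4], 0.6, [0.5141, -0.1833, 0.068])]
```

View pics/w11z.png

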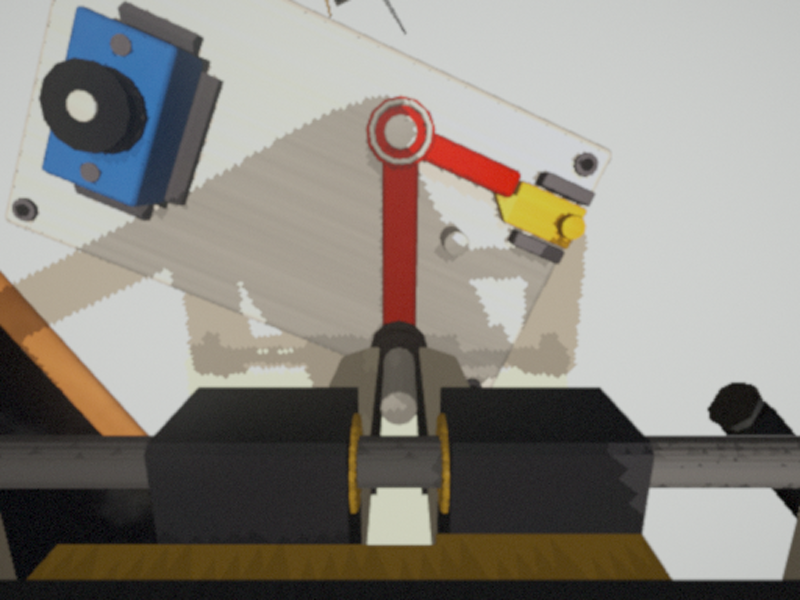

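Request:
play_rows --plan '[{"slide": [0.06,-0.1,0],"roll": 0.3,"fingers": -1},{"slide": [0.075,-0.09,0],"roll": 0.3,"fingers": -1},{"slide": [0.085,-0.09,0],"roll": 0.28,"fingers": -1},{"slide": [0,0,0],"roll": 0,"fingers": -1},{"slide": [0,0,0],"roll": 0,"fingers": -1}]'

```text
t: 16.65
tool_pos: [0.5214, -0.1903, 0.0573]
orientation: [1.761, 0.733, -1.758]
force: [-0.7, 10.1, 6.7]
opening: 0.0113
```

```bash
python3 ang.py; python3 -c "
from h import *
snap('w12',[('steel_post',.068),('pivot_axis',.012)])
a=robot.read_camera('side')[:,:,::-1]; cv2.imwrite('pics/side12z.png',cv2.resize(a[130:260,220:370],None,fx=4.5,fy=4.5,interpolation=cv2.INTER_CUBIC))
a=robot.read_camera('top')[:,:,::-1]; cv2.imwrite('pics/top12z.png',cv2.resize(a[100:320,90:430],None,fx=2.35,fy=2.35,interpolation=cv2.INTER_CUBIC))"
```

```text
angle 0.5150559735155303 0.0845898404425829 yaw -44.88916133586833 [-0.7 10.1  6.7] [ 1.75  0.02 -0.12] [ 0.5214 -0.1903  0.0573]
0.4 [ 0.5146 -0.1832] [-0.224  0.236]
0.45 [ 0.5173 -0.1865] [-0.135  0.126]
0.5 [ 0.5202 -0.1897] [-0.039  0.021]
0.52 [ 0.5214 -0.1909] [ 0.   -0.02]
0.55 [ 0.5232 -0.1927] [ 0.061 -0.079]
t 16.65 [ 0.5214 -0.1903  0.0573] yaw -44.88916133586833 F [-0.7 10.1  6.7] op 0.011316478713060508
steel_post [([254.4, 242.5], 0.89, [0.522, -0.189, 0.068])]
pivot_axis [([255.4, 85.8], 0.87, [0.5819, -0.1297, 0.012])]
```

View pics/w12z.png

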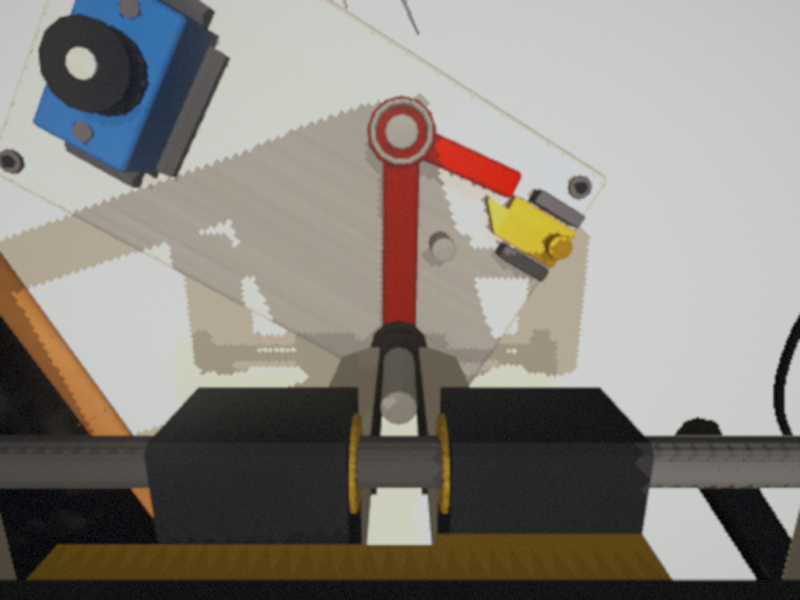

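View pics/side12z.png

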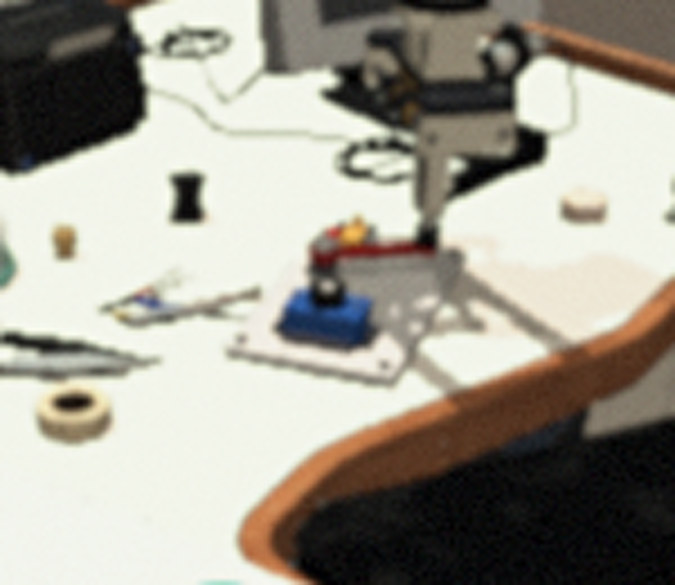

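View pics/top12z.png

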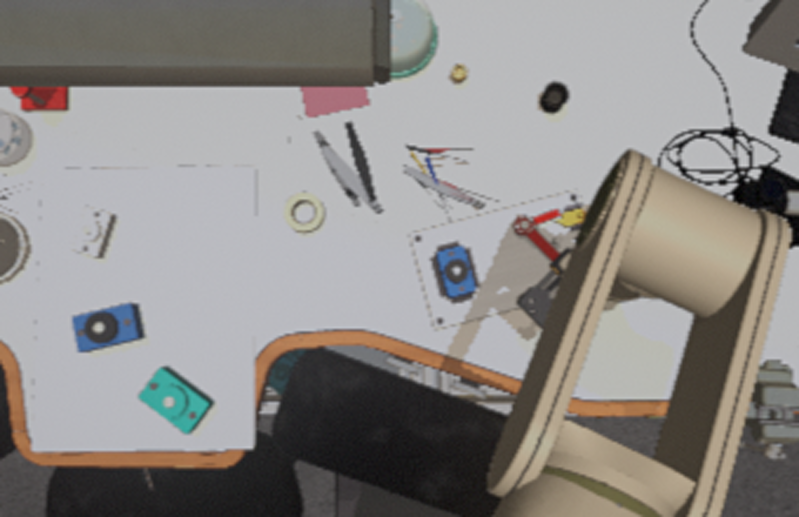

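The arm is at about 0.515 rad and the pawl has sprung home behind it. The block is seated and the bystanders look unmoved, so I'm handing in.

```bash
python3 -c "
from plant import robot
robot.close_job()
print(robot.read_state()['t'])"
```

```text
the job is handed in; nothing more can be done
the job is handed in; nothing more can be done
```

The block is in the pocket and the red arm is held past its click. I handed the job in at about 16.8 s, with the gripper still on the post; no verdict is reported.

- **Idler block:** I picked the smaller blue block at top-camera pixel (164,208), leaving the larger blue, turquoise and white ones. I lowered it in the grip until it touched at the expected floor height, within about 0.1 mm. It was centred within 1 mm, and I opened the fingers and backed off. Later pictures show it square between the rails and still seated after the arm push. I judged flatness from the side picture and the contact height, not by a separate measurement.
- **Tensioner arm:** I gripped the post and swung it along its arc, turning the tool with it. From the tool position the final angle is about 0.515 rad, beyond the 0.40 click and short of the 0.62 stop. About 10 N of spring force is on the tool, and the pawl tip has sprung back in behind the arm.
- **Bystanders:** the loupe, brass die and tape roll show where they started in the last top picture. The round box was hidden by the robot there, but the side picture shows it standing.
- **Odd readings:** when the block touched the pocket floor I saw 16.5 N upward and 9 N sideways, which went away on release. While holding the post there is about 7 N of vertical force, well under the limits.

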